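Point out the order to the packer and ring

TASK

Point out a customer's order to the packer. With the fingertips pointing down, hold still for two seconds a few centimetres above the middle of the mug with the handle, then do the same above the smaller bowl, then press the plunger of the counter bell right down with the fingertips, let it spring back and finish with the hand clear. Touch none of the pottery or the paint bottle, and cross between them high up, for dipping close over any other piece would point at the wrong one.

Things in the scene. Friction and masses are not known exactly. Their poses are not given: they have to be found in the camera images.
- mug: Plain white unglazed mug with one loop handle: round, 82 mm across the mouth, 95 mm tall; the handle sticks out some 30 mm along its own +y. The only mug. Loose, stands on the table; origin at the centre of its underside, z up.
- mug_rim (a point): Centre of the mouth of the mug, at rim height, 95 mm above the table; z up.
- beaker: White unglazed beaker like the mug but WITHOUT a handle: 82 mm across the mouth, 110 mm tall. Loose, stands on the table; origin at the centre of its underside, z up.
- beaker_rim (a point): Centre of the mouth of the beaker, at rim height, 110 mm above the table; z up.
- small_bowl: The smaller of two white unglazed bowls: 84 mm across the rim, 42 mm tall. Loose, stands on the table; origin at the centre of its underside, z up.
- small_bowl_rim (a point): Centre of the mouth of the small bowl, at rim height, 42 mm above the table; z up.
- large_bowl: The larger of the two white bowls: 124 mm across the rim, 62 mm tall. Loose, stands on the table; origin at the centre of its underside, z up.
- large_bowl_rim (a point): Centre of the mouth of the large bowl, at rim height, 62 mm above the table; z up.
- jug: White unglazed jug: pear-shaped belly 92 mm across, narrow neck, mouth 70 mm across, 140 mm tall, a loop handle that reaches 68 mm from the axis along its own +y. Loose, stands on the table; origin at the centre of its underside, z up.
- jug_rim (a point): Centre of the mouth of the jug, at rim height, 140 mm above the table; z up.
- paint_bottle: White plastic paint bottle with a cap and a paper label, 56 mm across, 150 mm tall. Loose, stands on the table; origin at the centre of its underside, z up.
- paint_bottle_cap (a point): Centre of the top of the cap of the bottle, 150 mm above the table; z up.
- bell: Steel counter bell fixed to the table: a dome on a black base rim, 94 mm across and 46 mm tall, with a dark round plunger on top. Origin at the centre of its underside.
- plunger_top (a point): Centre of the flat top of the bell's plunger (a steel disc 24 mm across), 60 mm above the table when released. The plunger goes straight down.
- plunger (a joint): How far the bell's plunger is pressed: 0 released, 0.005 m fully down. It springs back by itself; about 1.5 N starts it, about 5 N takes it fully down, and it rings from 3.5 mm on.
Mind the look-alikes: they are no part of the job. What is shaped like the small_bowl but purple or red is not meant.

How it is judged (in metres and radians):
On the way, in this order (a step that is already met when the one before it is completed fails the run):
1. point down at the mug: tool point within 25 mm of the axis of its mouth, 20 to 90 mm above the rim, for 1.5 s (horizontal distance between the grasp point and mug_rim below 0.025 m and z of the grasp point in the frame of mug_rim between 0.02 and 0.09 m and angle between the grasp point's own z axis and vertical above 2.6 rad), for 1.5 s.
2. point down at the smaller bowl: tool point within 25 mm of the axis of its mouth, 20 to 90 mm above the rim, for 1.5 s (horizontal distance between the grasp point and small_bowl_rim below 0.025 m and z of the grasp point in the frame of small_bowl_rim between 0.02 and 0.09 m and angle between the grasp point's own z axis and vertical above 2.6 rad), for 1.5 s.
3. press the bell's plunger with the fingers until it rings (3.5 mm) (value of joint plunger above 0.0035 m and contact force between the fingers and bell above 1 N), for 0.05 s.
At the end, for the whole second after the job is handed in: The bell's plunger is released (within 1 mm of its top position) and all the pottery and the paint bottle stand where they stood at the start, within 8 mm (value of joint plunger below 0.001 m and distance of each of mug, beaker, small_bowl, large_bowl, jug, paint_bottle from where it was at the start of the episode below 0.008 m); the robot touches nothing.
It fails at once if the robot touches any of the pottery or the paint bottle (more than 0.3 N) (contact force between any of the fingers, the arm and mug above 0.3 N or contact force between any of the fingers, the arm and beaker above 0.3 N or contact force between any of the fingers, the arm and small_bowl above 0.3 N or contact force between any of the fingers, the arm and large_bowl above 0.3 N or contact force between any of the fingers, the arm and jug above 0.3 N or contact force between any of the fingers, the arm and paint_bottle above 0.3 N).
It fails at once if any of the pottery or the paint bottle is lifted or shifted by more than 8 mm (distance of any of mug, beaker, small_bowl, large_bowl, jug, paint_bottle from where it was at the start of the episode above 0.008 m).
It fails at once if the hand points at a wrong piece (beaker, larger bowl, jug or paint bottle): the tool point comes within 25 mm of its axis and less than 65 mm above its top ((horizontal distance between the grasp point and beaker_rim below 0.025 m and z of the grasp point in the frame of beaker_rim below 0.065 m) or (horizontal distance between the grasp point and large_bowl_rim below 0.025 m and z of the grasp point in the frame of large_bowl_rim below 0.065 m) or (horizontal distance between the grasp point and jug_rim below 0.025 m and z of the grasp point in the frame of jug_rim below 0.065 m) or (horizontal distance between the grasp point and paint_bottle_cap below 0.025 m and z of the grasp point in the frame of paint_bottle_cap below 0.065 m)).
It also fails if it takes over 58 s, if anything falls off the work surface, if the arm or the gripper's body presses on something with over 40 N, if the wrist force passes 120 N, or if a joint passes its speed limit or range.

ROBOT

A 6-joint arm with a two-finger parallel gripper is mounted at the origin on the work surface. World frame = base frame: x ahead of the robot, y to its left, z up, the work surface at z = 0. Lengths are in m, angles in degrees, forces in N, time in s.
With the tool pointing down it reaches from about 0.4 to 0.825 m from the base axis. Payload 7 kg.
Tool frame: the origin (TCP) lies between the finger pads, 19 mm behind the fingertips; this is the grasp point; z points along the fingers, y is the line along which they close (so a half turn about z gives the same grasp; the last joint's range is limited). The gripper opens to 88 mm and grips with 3 to 60 N. Pads are 19 mm wide; open, the fingers measure 130 mm over their backs; the gripper's body (78 mm by 193 mm) begins 47 mm behind the grasp point.
Start: joints at [-55.8, 20.546, 0.682, 0, -70.136, -16.507], TCP at [0.205, -0.643, 0.245] pointing down, gripper open.
Joint ranges: [-176.03, 176.03], [-82.01, 121.73], [-58.28, 71.71], [-173.87, 95.51], [-174.79, -0.11], [-173.66, 173.66]. Speed limits (degrees/s): [136.94, 136.94, 172.46, 180, 180, 180].

INTERFACE

Orientations are given as [roll, pitch, yaw] about the fixed x, y, z axes, in that order (R = Rz(yaw) Ry(pitch) Rx(roll)).
In Python, from plant import ctrl, viewer, close_job gives the robot as it stands. The module is installed in compiled form; this text tells all that it offers.
- The arm moves only by the tool step_arm, never from a script. Its argument "moves" is a list that holds one entry, the list of rows, each a list of 5 numbers: the shift along the world's x, y, z in cm, then the turn about the world's z in rad, then the finger opening in cm, from 0 to 8.76. In form: [[[tx, ty, tz, twist, grip], ...]]. A call has 1 to 10 rows; each row shifts and turns the commanded pose from where the row before left it; what a row does not reach is not made up. A row lasts 1/10 s, in which the tool goes at most 50 mm and 8.59 degrees, less where a joint would pass 70% of its speed; a pose out of reach is approached as far as the arm can. A call with a gripper value outside its range is refused whole. The fingers move at their own pace and stop on an object; the grip force is fixed at half the most. Time passes only in rows, so rows that do not move let the fingers close. It gives the time, the measured TCP pose, the force, the opening and the grip force at its end, in the units of the state.
- ctrl.get_obs(): the state, without advancing time (a new reading comes with each control period).
- viewer.snapshot(name): name is "side" or "top" or "wrist"; returns (picture, depth): 480x640x3 uint8, blue, green, red; 480x640 float32, m along the optical axis (not along the pixel's ray), 0 where there is no reading.
- viewer.camera_info(name): a dict with "camera_matrix" (3x3 intrinsics, pixels), "eye" and "orientation" of the camera in the world. Camera axes: x right, y down, z forward; pixel columns grow to the right and rows downward; lengths in m; the calibration is good to about 2 mm. The wrist camera is an equidistant fisheye: a pixel r from the principal point sees the ray r / f radians off the axis. A picture is of the moment at which its call begins: read the wrist's pose just before it. camera_info takes no time and is no camera call; for the wrist camera it gives the pose at the moment of the call.
- close_job(): hands the job in; it is judged then, once.
The state is a dict: "clock": time; "joint_pos": joint angles; "qvel": joint speeds; "tau": joint torques, N m; "tool_pos": TCP position; "orientation": TCP orientation; "force": force on the tool from outside, world axes, zero at the start; "moment": the same for the moment, N m; "opening": finger opening in m; "gripper_force": force on a finger pad.
Only numpy, scipy, OpenCV 4.12 (cv2) and the standard library are available. Lean on these libraries where they do the work, as an engineer would, in place of code of your own. Each camera call takes 0.05 s, during which the arm holds its last target. There are 200 camera calls.

## Working session

There is one attempt and no reset: what is moved stays moved. The work goes in short steps, Python scripts to look and compute and a tool call to move; the robot and the scene stay as the last step left them, time stands still between calls to the robot, and variables do not carry over. Pictures are saved under pics/ and viewed, at most 10 in all, crops included, and the job is handed in when it is done.

Besides the shell and the picture viewer there is one more tool, called after ">>>" as name(argument=value, ...) on one line, values as JSON. step_arm: Moves the arm, as the interface text tells. Its arguments: {"type":"object","properties":{"moves":{"type":"array","items":{"type":"array","items":{"type":"array","items":{"type":"number"}}}}},"required":["moves"]}

```bash
mkdir -p pics; python3 - <<'E'
from plant import ctrl, viewer
import cv2, numpy as np
for n in ("top","side"):
    p,d=viewer.snapshot(n); i=viewer.camera_info(n)
    cv2.imwrite(f"pics/{n}0.png",p); np.savez(f"{n}0.npz",p=p,d=d)
    print(n,i)
print(ctrl.get_obs())
E
```

```text
top {'camera_matrix': array([[576.14343152,   0.        , 310.45829753],
       [  0.        , 576.14343152, 240.94502964],
       [  0.        ,   0.        ,   1.        ]]), 'eye': array([0.45791676, 0.04964605, 1.32118538]), 'orientation': array([-176.81330577,    0.96431787,  -88.51818099])}
side {'camera_matrix': array([[578.33610394,   0.        , 310.49235843],
       [  0.        , 578.33610394, 240.03360327],
       [  0.        ,   0.        ,   1.        ]]), 'eye': array([0.37073455, 1.07731456, 0.79810487]), 'orientation': array([-123.3848791 ,    0.23638266, -171.64859488])}
{'clock': 0.1, 'joint_pos': array([-5.58015224e+01,  2.05856765e+01,  6.39103845e-01, -1.75338081e-02,
       -7.01357447e+01, -1.65074044e+01]), 'qvel': array([-0.00626979, -0.12567902,  0.10559252,  0.11809861, -0.05620402,
       -0.06035651]), 'tau': array([-1.62515858e-03, -5.84162843e+01,  2.93751597e+01,  7.01555550e+00,
        1.01557942e-02, -4.97388328e-05]), 'tool_pos': array([ 0.20497878, -0.64269423,  0.24453628]), 'orientation': array([ 1.79916392e+02, -7.58718104e-03, -1.62314891e+02]), 'force': array([-0.18950227, -0.3878708 , -0.18857086]), 'moment': array([ 0.05620065,  0.00533954, -0.02856796]), 'gripper_force': 0.0, 'opening': 0.087411176240694}
```

View pics/top0.png

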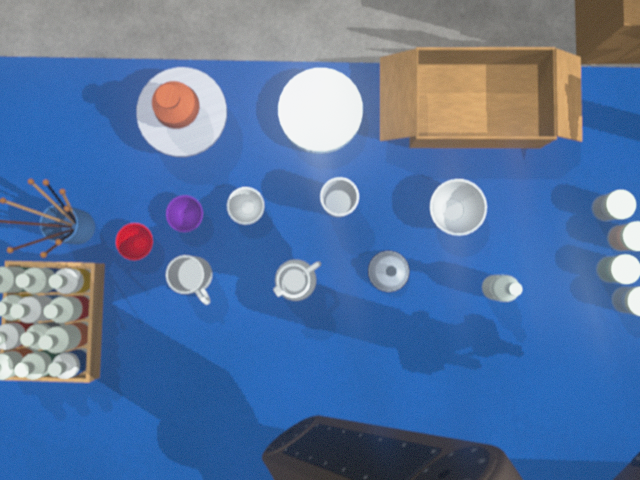

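View pics/side0.png

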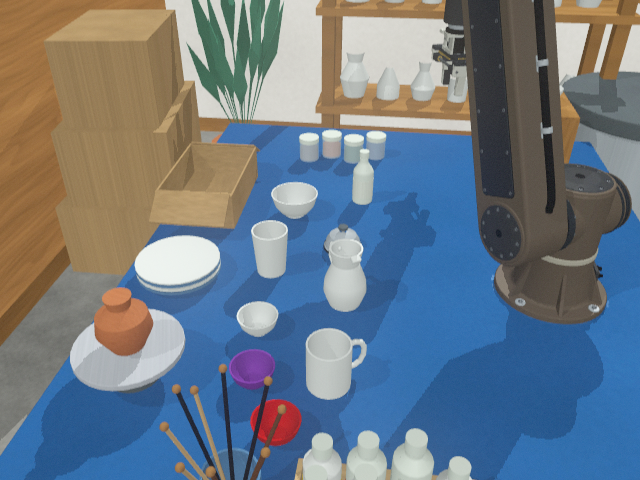

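Top view: white mug with handle at (189,274), handle towards (207,300). Small white bowl at (246,206), bell at (389,271).
Possible mix-ups: for the mug, the beaker (339,197) and jug (295,280). For the bowl, the large bowl (459,207), purple bowl (184,213) and red bowl (135,241). The bottle is at (502,288).

```bash
cat > loc.py <<'E'
import numpy as np, cv2
from scipy.spatial.transform import Rotation as R
from plant import viewer
def cloud(d,i):
    K=i["camera_matrix"]; v,u=np.indices(d.shape)
    P=np.stack([(u-K[0,2])/K[0,0]*d,(v-K[1,2])/K[1,1]*d,d],-1)
    return P@R.from_euler("xyz",i["orientation"],degrees=True).as_matrix().T+i["eye"]
E
python3 - <<'E'
from loc import *
z=np.load("top0.npz"); W=cloud(z["d"],viewer.camera_info("top"))
print("table z",np.median(W[300:330,220:260,2]))
for n,u,v,h,r in [("mug",189,274,.095,30),("sbowl",246,206,.042,26),("bell",389,271,.06,26),("beaker",339,197,.11,26),("jug",295,280,.14,26),("lbowl",459,207,.062,36),("bottle",508,288,.15,24)]:
    P=W[v-r:v+r,u-r:u+r].reshape(-1,3); s=P[abs(P[:,2]-h)<.005]
    c,rad=cv2.minEnclosingCircle((s[:,:2]*1000).astype(np.float32))
    a=P[P[:,2]>.015]
    print(n,len(s),"circle",np.round(c),round(rad),"med",np.round(np.median(s,0)*1000),"box mid",np.round((a.min(0)+a.max(0))*500),"zmax",round(a[:,2].max(),3))
p=z["p"]; cv2.imwrite("pics/crop.png",cv2.resize(p[160:320,150:430],None,fx=2.8,fy=2.8))
E
```

```text
table z -0.00020417202413258728
mug 230 circle [449. 339.] 41 med [452. 341.  94.] box mid [437. 215. 668.] zmax 1.321
sbowl 236 circle [606. 221.] 42 med [605. 223.  41.] box mid [552. 156. 668.] zmax 1.321
bell 90 circle [ 468. -105.] 12 med [ 468. -105.   60.] box mid [468. -48. 668.] zmax 1.321
beaker 229 circle [622.  14.] 41 med [629.  13. 110.] box mid [560.  14. 668.] zmax 1.321
jug 300 circle [439. 109.] 40 med [433. 113. 139.] box mid [444.  99. 678.] zmax 1.321
lbowl 402 circle [ 612. -248.] 62 med [ 618. -261.   61.] box mid [ 565. -130.  668.] zmax 1.321
bottle 136 circle [ 437. -344.] 13 med [ 438. -344.  151.] box mid [ 437. -158.  668.] zmax 1.321
```

View pics/crop.png

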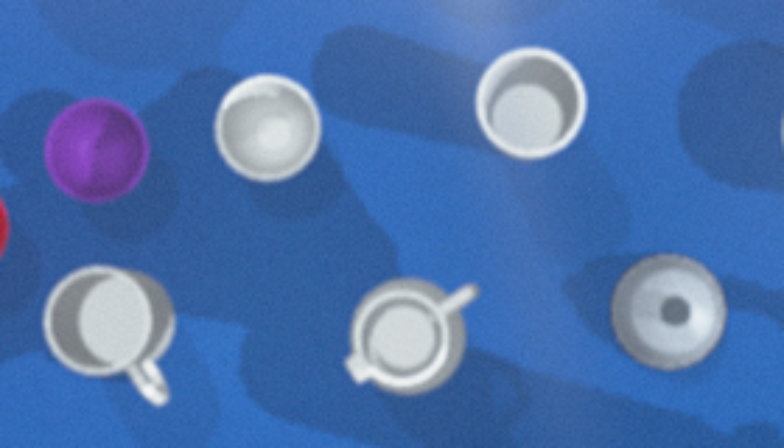

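The crop confirms the choice: the mug has its handle at crop (150,385), and the small white bowl is at crop (268,128), next to the purple one. Now I close the fingers, rise, and travel high.

>>> step_arm(moves=[[[1,1,3,0,0],[2.6,3.1,2.5,0,0],[2.6,3.1,0,0,0],[2.6,3.1,0,0,0],[2.6,3.1,0,0,0],[2.6,3.1,0,0,0],[2.6,3.1,0,0,0],[2.6,3.1,0,0,0],[2.6,3.1,0,0,0],[2.6,3.1,0,0,0]]])

```text
clock: 1.1
tool_pos: [0.4498, -0.3525, 0.3002]
orientation: [180.0, -0.0, -162.3]
force: [0.9, -0.9, 0.6]
opening: 0.0131
gripper_force: 0.0
```

>>> step_arm(moves=[[[0,4,0,0,0],[0,4,0,0,0],[0,4,0,0,0],[0,4,0,0,0],[0,4,0,0,0],[0,4,0,0,0],[0,4,0,0,0],[0,4,0,0,0],[0,4,0,0,0],[0,4,0,0,0]]])

```text
clock: 2.1
tool_pos: [0.4485, 0.0475, 0.3004]
orientation: [180.0, 0.0, -162.3]
force: [0.7, -0.8, 0.3]
opening: 0.0002
gripper_force: 0.0
```

>>> step_arm(moves=[[[0,4,0,0,0],[0,4,0,0,0],[0,4,0,0,0],[0,4,0,0,0],[0,4,0,0,0],[0,4,0,0,0],[0,2,0,0,0],[0,0,0,0,0],[0,0,0,0,0]]])

```text
clock: 3.0
tool_pos: [0.4488, 0.3057, 0.2998]
orientation: [-180.0, -0.1, -162.3]
force: [-0.1, 0.1, -0.2]
opening: 0.0001
gripper_force: 0.0
```

>>> step_arm(moves=[[[0,3.3,0,0,0],[0,0,-3,0,0],[0,0,-3,0,0],[0,0,-3,0,0],[0,0,-3,0,0],[0,0,-2,0,0],[0,0,-1,0,0],[0,0,0,0,0],[0,0,0,0,0],[0,0,0,0,0]]])

```text
clock: 4.0
tool_pos: [0.4497, 0.3394, 0.1518]
orientation: [179.9, 0.1, -162.3]
force: [-0.5, -0.6, -0.1]
opening: 0.0002
gripper_force: 0.0
```

```bash
python3 - <<'E'
from plant import ctrl, viewer
import cv2
print(ctrl.get_obs()["tool_pos"])
p,d=viewer.snapshot("side"); cv2.imwrite("pics/side1.png",p)
E
```

```text
[0.44971431 0.33935939 0.15180258]
```

View pics/side1.png

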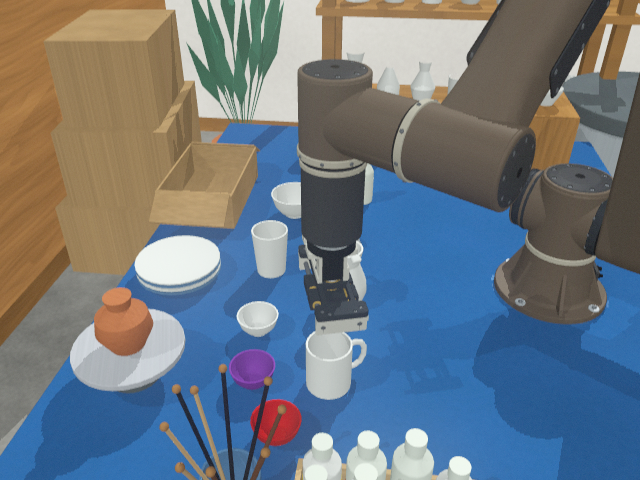

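The hand is over the mug at (330,325), with clear air above the rim and nothing disturbed. Hold two seconds, then rise and cross to the small bowl.

>>> step_arm(moves=[[[0,0,0,0,0],[0,0,0,0,0],[0,0,0,0,0],[0,0,0,0,0],[0,0,0,0,0],[0,0,0,0,0],[0,0,0,0,0],[0,0,0,0,0],[0,0,0,0,0],[0,0,0,0,0]]])

```text
clock: 5.05
tool_pos: [0.4491, 0.3389, 0.1504]
orientation: [-180.0, -0.0, -162.3]
force: [-0.2, 0.0, 0.3]
opening: 0.0
gripper_force: 0.0
```

>>> step_arm(moves=[[[0,0,0,0,0],[0,0,0,0,0],[0,0,0,0,0],[0,0,0,0,0],[0,0,0,0,0],[0,0,0,0,0],[0,0,0,0,0],[0,0,0,0,0],[0,0,0,0,0],[0,0,0,0,0]]])

```text
clock: 6.05
tool_pos: [0.4491, 0.3389, 0.1504]
orientation: [-180.0, -0.0, -162.3]
force: [0.0, 1.1, 0.4]
opening: 0.0
gripper_force: 0.0
```

>>> step_arm(moves=[[[0,0,3,0,0],[0,0,4,0,0],[0,0,4,0,0],[0,0,4,0,0],[3,-2,0,0,0],[3,-2,0,0,0],[3,-2,0,0,0],[3,-2,0,0,0],[2.6,-2,0,0,0],[1,-1.8,0,0,0]]])

```text
clock: 7.05
tool_pos: [0.6069, 0.2196, 0.2994]
orientation: [-180.0, -0.1, -162.4]
force: [0.1, -1.1, -0.5]
opening: 0.0003
gripper_force: 0.0
```

>>> step_arm(moves=[[[0,0,0,0,0],[0,0,-3,0,0],[0,0,-4,0,0],[0,0,-4,0,0],[0,0,-3,0,0],[0,0,-3,0,0],[0,0,-2,0,0],[0,0,0,0,0],[0,0,0,0,0]]])

```text
clock: 7.95
tool_pos: [0.6052, 0.2214, 0.1109]
orientation: [-180.0, 0.0, -162.3]
force: [-0.4, 0.8, 0.8]
opening: 0.0004
gripper_force: 0.0
```

>>> step_arm(moves=[[[0,0,-0.5,0,0],[0,0,0,0,0],[0,0,0,0,0],[0,0,0,0,0],[0,0,0,0,0],[0,0,0,0,0],[0,0,0,0,0],[0,0,0,0,0],[0,0,0,0,0],[0,0,0,0,0]]])

```text
clock: 8.95
tool_pos: [0.6051, 0.2209, 0.1053]
orientation: [180.0, -0.0, -162.3]
force: [-0.3, 0.0, 0.7]
opening: 0.0004
gripper_force: 0.0
```

>>> step_arm(moves=[[[0,0,0,0,0],[0,0,0,0,0],[0,0,0,0,0],[0,0,0,0,0],[0,0,0,0,0],[0,0,0,0,0],[0,0,0,0,0],[0,0,0,0,0],[0,0,0,0,0],[0,0,0,0,0]]])

```text
clock: 9.95
tool_pos: [0.6051, 0.2209, 0.1053]
orientation: [180.0, -0.0, -162.3]
force: [-0.2, 1.0, 0.5]
opening: 0.0001
gripper_force: 0.0
```

>>> step_arm(moves=[[[0,0,3,0,0],[0,0,4,0,0],[0,0,4,0,0],[0,0,4,0,0],[0,0,4,0,0],[-1,-2,0,0,0],[-1.6,-4,0,0,0],[-1.6,-4,0,0,0],[-1.6,-4,0,0,0],[-1.6,-4,0,0,0]]])

```text
clock: 10.95
tool_pos: [0.5302, 0.0395, 0.2955]
orientation: [-180.0, 0.0, -162.3]
force: [1.1, -0.4, 0.6]
opening: 0.0006
gripper_force: 0.0
```

>>> step_arm(moves=[[[-1.6,-4,0,0,0],[-1.6,-4,0,0,0],[-1.6,-4,0,0,0],[-1.5,-2.6,0,0,0],[0,0,0,0,0],[0,0,-3,0,0],[0,0,-4,0,0],[0,0,-4,0,0],[0,0,-2,0,0],[0,0,0,0,0]]])

```text
clock: 11.95
tool_pos: [0.4664, -0.1049, 0.1627]
orientation: [179.9, -0.3, -162.3]
force: [0.5, -0.3, 1.3]
opening: 0.0009
gripper_force: 0.0
```

>>> step_arm(moves=[[[0,0,-3,0,0],[0,0,-2,0,0],[0,0,-1,0,0],[0,0,0,0,0],[0,0,0,0,0],[0,0,0,0,0],[0,0,0,0,0]]])

```text
clock: 12.65
tool_pos: [0.4688, -0.105, 0.1064]
orientation: [-180.0, 0.1, -162.3]
force: [-0.4, 0.6, -0.2]
opening: 0.0004
gripper_force: 0.0
```

```bash
python3 - <<'E'
from plant import ctrl, viewer
import cv2
print(ctrl.get_obs()["tool_pos"])
p,d=viewer.snapshot("side"); cv2.imwrite("pics/side2.png",cv2.resize(p[100:320,220:440],None,fx=2.7,fy=2.7))
E
```

```text
[ 0.46883451 -0.10496963  0.10642556]
```

View pics/side2.png

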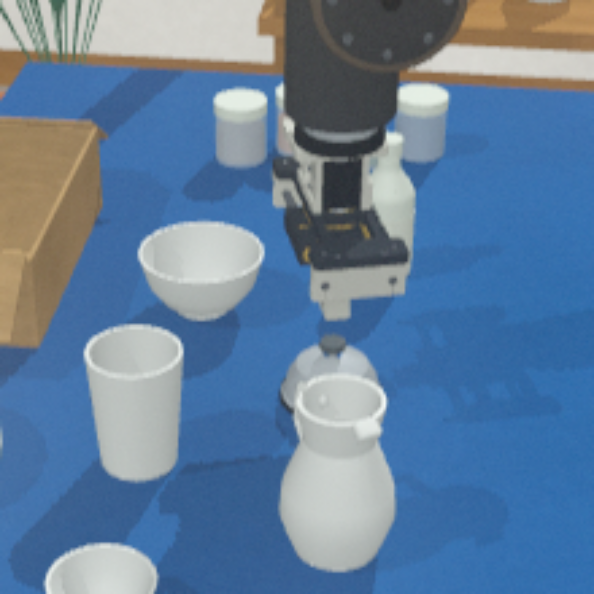

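The fingertips at crop (336,310) are centred above the plunger at (333,343), with a gap of about 27 mm. Descend slowly.

>>> step_arm(moves=[[[0,0,-1,0,0],[0,0,-0.8,0,0],[0,0,-0.4,0,0],[0,0,-0.3,0,0],[0,0,-0.2,0,0],[0,0,-0.2,0,0],[0,0,-0.1,0,0],[0,0,0,0,0],[0,0,0,0,0]]])

```text
clock: 13.6
tool_pos: [0.4679, -0.1051, 0.0755]
orientation: [180.0, -0.0, -162.3]
force: [-2.4, -0.4, 3.2]
opening: 0.0004
gripper_force: 1.9
```

>>> step_arm(moves=[[[0,0,-0.1,0,0],[0,0,-0.1,0,0],[0,0,0,0,0],[0,0,0,0,0],[0,0,0,0,0]]])

```text
clock: 14.1
tool_pos: [0.4681, -0.1051, 0.074]
orientation: [-180.0, 0.0, -162.3]
force: [-5.1, 1.2, 11.9]
opening: 0.0004
gripper_force: 5.8
```

At 12 N the force has passed the 5 N that takes the plunger fully down. Rise clear.

>>> step_arm(moves=[[[0,0,0,0,0],[0,0,1,0,0],[0,0,3,0,0],[0,0,4,0,0],[0,0,4,0,0],[0,0,4,0,0],[0,0,3,0,0],[0,0,0,0,0],[0,0,0,0,0],[0,0,0,0,0]]])

```text
clock: 15.1
tool_pos: [0.4677, -0.105, 0.2626]
orientation: [180.0, -0.0, -162.3]
force: [-0.3, -0.2, -0.4]
opening: 0.0001
gripper_force: 0.0
```

```bash
python3 - <<'E'
from plant import ctrl, viewer, close_job
o=ctrl.get_obs(); print(o["tool_pos"],o["force"],o["clock"])
print(close_job())
E
```

```text
[ 0.4677263  -0.10495569  0.26262228] [-0.26762301 -0.18138857 -0.42404572] 15.1
the job is handed in; nothing more can be done
None
```

I held over the mug and then the small bowl for about two seconds each, pressed the bell's plunger down at about 12 N, finished with the hand about 18 cm above it, and handed the job in at 15.1 s; no verdict came back.

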